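Hold the lint cup's bayonet lid at its half-way vent position

ROBOT

A 6-joint arm with a two-finger parallel gripper is mounted at the origin on the work surface. World frame = base frame: x ahead of the robot, y to its left, z up, the work surface at z = 0. Lengths are in mm, angles in degrees, forces in N, time in s.
With the tool pointing down it reaches from about 300 to 850 mm from the base axis. Payload 4.2 kg.
Tool frame: the origin (TCP) lies on the centre line of the jaws, within the pads' length; the fingertips stand 14 mm ahead of it and the grasp point (between the pads) lies 5 mm behind it; x points along the fingers, y is the direction in which the jaws open and shut, and the axes are right-handed (so a half turn about x gives the same grasp; the last joint's range is limited). The gripper opens to 91 mm and grips with 3 to 60 N. Pads are 32 mm wide; open, the fingers measure 118 mm over their backs; the gripper's body (76 mm by 178 mm) begins 60 mm behind the grasp point.
Start: joints at [67.895, 18.312, 89.639, -0, 72.044, -1.146], TCP at [205.678, 536.971, 227.976] pointing down, gripper open.
Joint ranges: [-177.97, 177.97], [-48.28, 115.42], [12.27, 149.76], [-77.06, 257.06], [2.81, 150.46], [-146.56, 146.56]. Speed limits (degrees/s): [147.25, 147.25, 180, 180, 180, 180].

INTERFACE

Orientations are given as [roll, pitch, yaw] about the fixed x, y, z axes, in that order (R = Rz(yaw) Ry(pitch) Rx(roll)).
In Python, from workcell import readout, optics, env gives the robot as it stands.
- The arm moves only by the shell command python3 -m creep 'ROWS' [OPENING] [FORCE]. ROWS is JSON, a list of rows, each an object with "translation": the shift along the world's x, y, z in cm, a list of three; "delta_rot": the turn, a rotation vector about the world's x, y, z in rad, a list of three. In form: [{"translation": [dx, dy, dz], "delta_rot": [rx, ry, rz]}, ...]. A call has 1 to 5 rows; each row shifts and turns the commanded pose from where the row before left it; what a row does not reach is not made up. A row lasts 1/12 s, in which the tool goes at most 41.7 mm and 7.16 degrees, less where a joint would pass 70% of its speed; a pose out of reach is approached as far as the arm can. A call with a gripper value outside its range is refused whole. OPENING is the gripper's target within -1 to 1 (fully open at 1, half-way at 0, shut at -1), set as the call begins (- or left out, the last holds). The fingers move at their own pace and stop on an object; FORCE is the grip in N (left out, the last holds). Time passes only in rows, so rows that do not move let the fingers close. It gives the time, the measured TCP pose, the force and the opening at its end, in the units of the state.
- readout.state(): the state, without advancing time (a new reading comes with each control period).
- optics.grab_frame(name): name is "side" or "top" or "wrist"; returns (picture, depth): 400x640x3 uint8, red, green, blue; 400x640 float32, mm along the optical axis (not along the pixel's ray), 0 where there is no reading.
- optics.camera_params(name): a dict with "mtx" (3x3 intrinsics, pixels), "R" (3x3) and "t" (3): a world point X has camera coordinates R X + t. Camera axes: x right, y down, z forward; pixel columns grow to the right and rows downward; lengths in mm; the calibration is good to about 2 mm. A picture is of the moment at which its call begins: read the wrist's pose just before it. camera_params takes no time and is no camera call; for the wrist camera it gives the pose at the moment of the call.
- env.job_done(): hands the job in, once; it reports no verdict.
The state is a dict: "time_s": time; "qpos": joint angles; "qvel": joint speeds; "effort": joint torques, N m; "ee_pos": TCP position; "ee_rot": TCP orientation; "force": force on the tool from outside, world axes, zero at the start; "torque": the same for the moment, N m; "gripper_width": finger opening in mm.
Only numpy, scipy, OpenCV 4.12 (cv2) and the standard library are available. Lean on these libraries where they do the work, as an engineer would, in place of code of your own. Each camera call takes 0.05 s, during which the arm holds its last target.

TASK

Clear the closet air cleaner's lint cup: first turn the cleaner's airflow knob clockwise until its pointer is on the long index bar of the ring around it. Then fit the loose bayonet lid into the mouth of the cup, fully home through the two slots, and twist it clockwise against its spring to the half-way mark on the collar (its grip in line with the long black bars), never on to the lock click. Finish while holding the lid gripped there, because it springs back when let go; leave the other loose things where they are.

Things in the scene. Friction and masses are not known exactly. Their poses are not given: they have to be found in the camera images.
- knob_grip (a point): the airflow knob on the air cleaner's white base (150 x 300 x 40 high): black upright grip bar 46 long, 14 wide, 30 tall on a skirt (diameter 50, 8 high). Point on its vertical axis, at half height of the bar, 15 above the skirt. x runs along the bar, pointer at its -x end. Friction 0.03 N m; stays where left.
- knob_pointer (a point): tip of the knob's white pointer nose, 34 mm from the knob's axis; turns with the knob
- index_mark (a point): the long black index bar on the aluminium ring around the knob (the other marks are small dots): the spot, 34 mm from the knob's axis, where the pointer tip must come to stand. The knob starts 0.4 to 1.5 rad short of it, to be turned clockwise seen from above.
- cup_mouth (a point): centre of the lint cup's mouth, level with the top of its white collar, 120 mm above the shelf. Clear cup, diameter 100, 80 tall, fixed on the base beside the knob (155 between axes). Mouth: hole of diameter 66 with two slots 20 wide, out to 46 from the centre, along this point's +x and -x. Lip 6 thick; the sprung carrier lies 16.5 below the collar top.
- lid_grip (a point): loose grey lid: centre of its upright grip bar (80 long, 18 wide, 34 tall; x along the bar), 37 mm above the lid's foot, 17 below its top. The lid is the same after a half turn. Fully home its disc lies on the collar, with this point 22 above cup_mouth. The bar must point along the slots to go in; then the lid turns clockwise, lugs under the lip.
- lid: the same lid as a whole: 54 mm tall, 110 to 200 g, starts upright on its foot on the shelf. Origin at the centre of the foot, x along the bar. Plug of diameter 60, 15 high, with two lugs at its foot at +x and -x (14 wide, 7 high, reaching 42 from the axis); above it a disc of diameter 92, 5 thick; above that the grip bar.
- half_mark: the half-way mark: two long black bars on opposite sides of the collar's rim, 51 to 61 mm from its centre. Origin at the centre of the cup's mouth; its x axis passes through both bars, 45 degrees clockwise (from above) from the slots. Pairs of short bars further clockwise warn of the lock.
- carrier (a joint): rad; sprung carrier in the cup that the lid's lugs push round. 0 at rest, grows clockwise; met after about 0.1 rad of lid turn, so it reads about 0.7 with the lid at the half-way mark. Spring 0.024 N m at 0, 0.08 N m at half way, pushes the lid back if let go. The lock clicks beyond 1.15; hard stop at 1.4.
- pin_a: bamboo clothespin, 75 x 12 x 12, lying flat; sizes in mm; origin at the centre of its underside; leave alone
- pin_b: second bamboo clothespin, 75 x 12 x 12, lying flat; sizes in mm; origin at the centre of its underside; leave alone
- stay_box: pink plastic collar stay box, 87 x 57 x 29; sizes in mm; origin at the centre of its underside; leave alone
- lint_screen: stainless mesh lint screen, 90 x 130 x 8, lying flat; sizes in mm; origin at the centre of its underside; leave alone
- latch_canister: clear acrylic storage canister with a flip latch lid, diameter 88, 124 tall (not the lint cup); sizes in mm; origin at the centre of its underside; leave alone
- polish_tin: flat metal polish tin, diameter 74, 28 tall; sizes in mm; origin at the centre of its underside; leave alone
- shoe_brush: wooden shoe brush, 50 x 150 x 42; sizes in mm; origin at the centre of its underside; leave alone

How it is judged:
By the outcome, as a careful person would: the job done as asked, in the order asked, and still so for the second after the job is handed in, while the arm keeps its last pose, push and grip.
It also fails if it takes over 64 s, if anything falls off the work surface, if the arm or the gripper's body presses on something with over 40 N, if the wrist force passes 120 N, or if a joint passes its speed limit or range.

## Working session

There is one attempt and no reset: what is moved stays moved. The work goes in short steps, Python scripts to look and compute and a shell command to move; the robot and the scene stay as the last step left them, time stands still between calls to the robot, and variables do not carry over. Pictures are saved under pics/ and viewed, and the job is handed in when it is done.

```bash
mkdir -p pics
cat > h.py <<'E'
import numpy as np, cv2
from workcell import readout, optics, env
def grab(name,fn):
    p=optics.camera_params(name); im,d=optics.grab_frame(name)
    np.savez('pics/'+fn+'.npz',im=im,d=d,**{k:np.array(p[k]) for k in('mtx','R','t')})
    cv2.imwrite('pics/'+fn+'.png',im[...,::-1]); return im,d,p
def load(fn): return np.load('pics/'+fn+'.npz')
def onplane(f,u,v,z):
    K,R,t=f['mtx'],f['R'],f['t']; r=R.T@np.linalg.solve(K,[u,v,1]); c=-R.T@t
    return c+r*(z-c[2])/r[2]
def bydepth(f,u,v):
    d=f['d'][int(round(v)),int(round(u))]; return f['R'].T@(np.linalg.solve(f['mtx'],[u,v,1])*d-f['t'])
def proj(f,X):
    c=f['mtx']@(f['R']@np.array(X)+f['t']); return c[:2]/c[2]
def tri(fs,uvs):
    A=[];b=[]
    for f,(u,v) in zip(fs,uvs):
        r=f['R'].T@np.linalg.solve(f['mtx'],[u,v,1]); r/=np.linalg.norm(r); c=-f['R'].T@f['t']
        P=np.eye(3)-np.outer(r,r); A.append(P); b.append(P@c)
    X=np.linalg.lstsq(np.vstack(A),np.hstack(b),rcond=None)[0]; return X
def crop(fn,u0,v0,u1,v1,s,out):
    im=cv2.imread('pics/'+fn+'.png')[v0:v1,u0:u1]; cv2.imwrite('pics/'+out+'.png',cv2.resize(im,None,fx=s,fy=s,interpolation=cv2.INTER_CUBIC))
E
python3 - <<'E'
from h import *
for n in('top','side','wrist'): grab(n,n+'0')
print(readout.state())
E
```

```text
{'time_s': 0.15, 'qpos': array([ 6.78944529e+01,  1.83450469e+01,  8.96890060e+01,  1.48830082e-04,
        7.20417491e+01, -1.14540777e+00]), 'qvel': array([-0.12745023, -0.10118977, -0.18071757,  0.09583828, -0.02421621,
        0.09884576]), 'effort': array([-4.06429754e-04, -4.12771940e+01, -2.32157671e+01,  7.26504670e-02,
        4.32479905e-02, -1.02557838e-04]), 'ee_pos': array([205.55553248, 536.64336798, 227.30424697]), 'ee_rot': array([ -91.25237599,   89.92419788, -112.21256131]), 'force': array([ 0.3573761 ,  0.39350296, -0.86216982]), 'torque': array([-0.01130555,  0.01203582,  0.01321373]), 'gripper_width': 91.31850876707232}
```

View pics/top0.png

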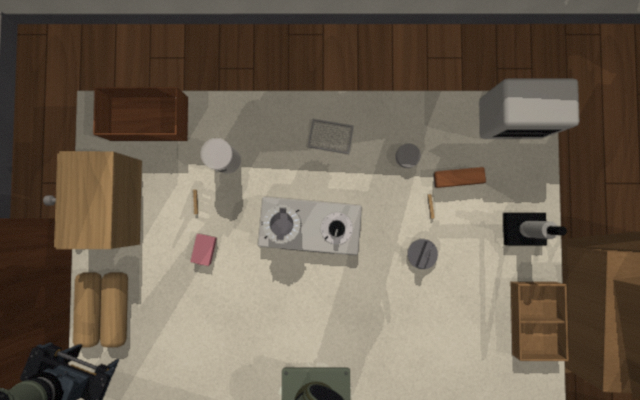

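View pics/side0.png

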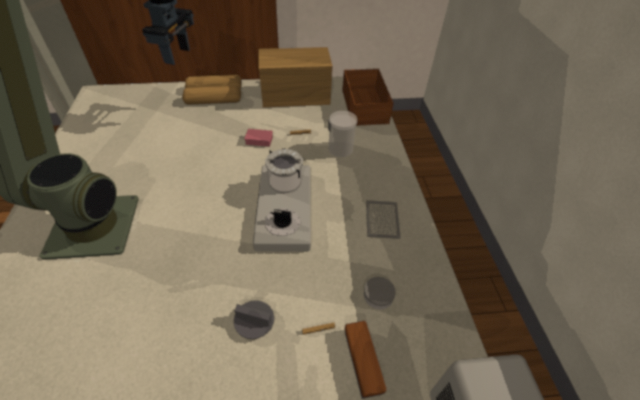

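View pics/wrist0.png

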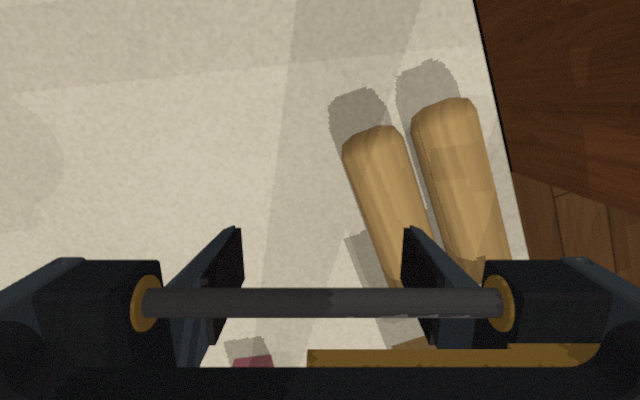

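The top view shows the base with the cup at (281,225) and the knob at (337,230). The lid is at (422,254), the canister at (217,155), and the gripper is at lower left. I'll enlarge these.

Run:
```python
from h import *
crop('top0',250,185,450,285,4,'c1')
crop('side0',230,130,330,260,4,'c2'); crop('side0',210,280,310,350,6,'c3')
f=load('top0')
for n,(u,v) in dict(cup=(281,225),knob=(337,230),lid=(422,254),base=(345,205),shelf=(380,300)).items(): print(n,bydepth(f,u,v).round(1))
f=load('side0')
for n,(u,v) in dict(cup=(285,158),knob=(282,215),lid=(253,318)).items(): print(n,bydepth(f,u,v).round(1))
```

```text
cup [530.7  95.4 105. ]
knob [516.2 -61.8  83. ]
lid [ 445.8 -310.    55.7]
base [588.8 -86.7  42.8]
shelf [ 3.012e+02 -1.948e+02  3.000e-01]
cup [540.9 121.7 103.5]
knob [522.7 -69.5  75.7]
lid [ 446.2 -331.1   41.3]
```

View pics/c1.png

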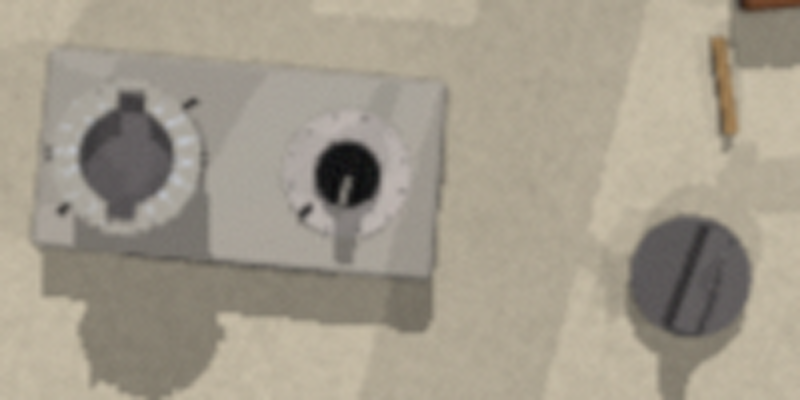

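View pics/c2.png

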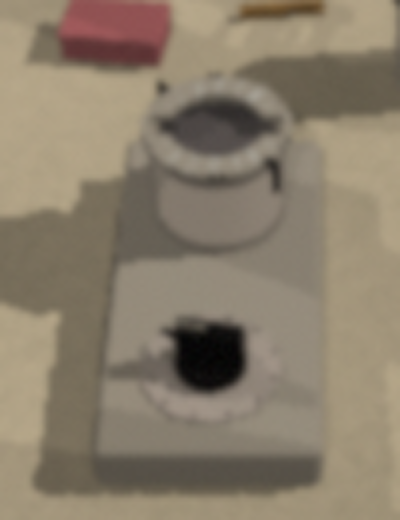

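View pics/c3.png

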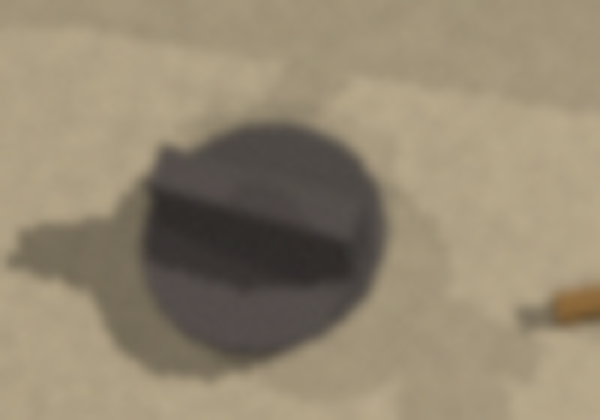

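Seen from above, the pointer is at about 6 o'clock and the index bar at about 7:30, so the turn is roughly 35° clockwise. The slots lie near 12 and 6 o'clock, and the long bars are at about 1:30. Next I'll work out the tool axes and the wrist camera geometry.

```bash
cat >> h.py <<'E'
from scipy.spatial.transform import Rotation as Ro
def tool():
    s=readout.state(); R=Ro.from_euler('xyz',s['ee_rot'],degrees=True).as_matrix()
    return s,R
def st():
    s,R=tool(); y=R[:,1]
    print('t',round(s['time_s'],2),'p',s['ee_pos'].round(1),'x',R[:,0].round(3),'jaw yaw',np.degrees(np.arctan2(y[1],y[0])).round(1),'F',s['force'].round(1),'T',s['torque'].round(2),'w',s['gripper_width'].round(1),'q6',s['qpos'].round(1))
E
python3 - <<'E'
from h import *
st(); s,R=tool(); f=load('wrist0'); c=-f['R'].T@f['t']
print(R.round(3), 'cam in tool',(R.T@(c-s['ee_pos'])).round(1),'optical',(R.T@f['R'][2]).round(3), (R.T@f['R'][0]).round(3),f['mtx'])
t=load('top0')
o=np.array([250,185])
def P(x,y,z): return onplane(t,250+x/4,185+y/4,z).round(1)
print('cup',P(127,157,120),'knobbar top',P(347,174,78),'knob ring c',P(347,170,42),'idx',P(305,212,42),'slots',P(131,95,120),P(121,215,120),'marks',P(191,103,120),P(63,210,120))
print('bar lid',P(703,225,54),P(674,325,54),P(721,230,54),P(693,332,54),'disc',P(690,275,20))
print('ptr',P(347,185,70),P(343,200,60))
E
```

```text
Traceback (most recent call last):
  File "h.py", line 29, in st
    print('t',round(s['time_s'],2),'p',s['ee_pos'].round(1),'x',R[:,0].round(3),'jaw yaw',np.degrees(np.arctan2(y[1],y[0])).round(1),'F',s['force'].round(1),'T',s['torque'].round(2),'w',s['gripper_width'].round(1),'q6',s['qpos'].round(1))
                                                                                                                                                                                          ^^^^^^^^^^^^^^^^^^^^^^^^
AttributeError: 'float' object has no attribute 'round'
```

```bash
sed -i "s/s\['gripper_width'\].round(1)/round(s['gripper_width'],1)/" h.py
python3 - <<'E'
from h import *
st(); s,R=tool(); f=load('wrist0'); c=-f['R'].T@f['t']
print(R.round(3), 'cam in tool',(R.T@(c-s['ee_pos'])).round(1),'optical',(R.T@f['R'][2]).round(3), (R.T@f['R'][0]).round(3),f['mtx'])
t=load('top0')
def P(x,y,z): return onplane(t,250+x/4,185+y/4,z).round(1)
print('cup',P(127,157,120),'knobbar top',P(347,174,78),'knob ring c',P(347,170,42),'idx',P(305,212,42),'slots',P(131,95,120),P(121,215,120),'marks',P(191,103,120),P(63,210,120))
print('bar lid',P(703,225,54),P(674,325,54),P(721,230,54),P(693,332,54),'disc',P(690,275,20))
print('ptr',P(347,185,70),P(343,200,60))
E
```

```text
t 0.15 p [205.6 536.6 227.3] x [-0.001 -0.001 -1.   ] jaw yaw 69.0 F [ 0.4  0.4 -0.9] T [-0.01  0.01  0.01] w 91.3 q6 [67.9 18.3 89.7  0.  72.  -1.1]
[[-0.001  0.358  0.934]
 [-0.001  0.934 -0.358]
 [-1.    -0.001 -0.   ]] cam in tool [-156.2   -1.2  -82.3] optical [0.957 0.001 0.289] [-0.001  1.    -0.   ] [[324.89361279   0.         321.94136807]
 [  0.         324.89361279 202.75199961]
 [  0.           0.           1.        ]]
cup [533.1  91.5 120. ] knobbar top [520.3 -61.3  78. ] knob ring c [522.2 -62.3  42. ] idx [491.2 -31.2  42. ] slots [575.8  89.  120. ] [493.2  95.4 120. ] marks [570.3  47.5 120. ] [496.6 135.4 120. ]
bar lid [ 482.7 -321.8   54. ] [ 410.2 -299.9   54. ] [ 479.1 -334.9   54. ] [ 405.1 -313.7   54. ] disc [ 443.2 -320.4   20. ]
ptr [512.1 -61.5  70. ] [500.9 -58.8  60. ]
```

```bash
python3 -m creep '[{"translation":[1.65,-3.3,0.1],"delta_rot":[0,0,0.026]},{"translation":[1.65,-3.3,0.1],"delta_rot":[0,0,0.026]},{"translation":[1.65,-3.3,0.1],"delta_rot":[0,0,0.026]},{"translation":[1.65,-3.3,0.1],"delta_rot":[0,0,0.026]},{"translation":[1.65,-3.3,0.1],"delta_rot":[0,0,0.026]}]' 1
python3 -m creep '[{"translation":[1.65,-3.3,0.1],"delta_rot":[0,0,0.026]},{"translation":[1.65,-3.3,0.1],"delta_rot":[0,0,0.026]},{"translation":[1.65,-3.3,0.1],"delta_rot":[0,0,0.026]},{"translation":[1.65,-3.3,0.1],"delta_rot":[0,0,0.026]},{"translation":[1.65,-3.3,0.1],"delta_rot":[0,0,0.026]}]'
python3 -m creep '[{"translation":[1.65,-3.3,0.1],"delta_rot":[0,0,0]},{"translation":[1.65,-3.3,0.1],"delta_rot":[0,0,0]},{"translation":[1.65,-3.3,0.1],"delta_rot":[0,0,0]},{"translation":[1.65,-3.3,0.1],"delta_rot":[0,0,0]},{"translation":[1.65,-3.3,0.1],"delta_rot":[0,0,0]}]'
python3 -m creep '[{"translation":[1.65,-3.3,0.1],"delta_rot":[0,0,0]},{"translation":[0,0,0],"delta_rot":[0,0,0]},{"translation":[0,0,0],"delta_rot":[0,0,0]}]'
python3 - <<'E'
from h import *
st(); grab('wrist','w1')
E
```

```text
time_s: 0.57
ee_pos: [288.4, 370.3, 232.7]
ee_rot: [-102.3, 90.0, -115.7]
force: [-0.1, -0.5, 0.5]
gripper_width: 91.1
time_s: 0.98
ee_pos: [370.9, 205.2, 238.0]
ee_rot: [56.0, 90.0, 50.1]
force: [0.8, -0.1, -0.6]
gripper_width: 91.1
time_s: 1.4
ee_pos: [453.5, 40.2, 243.0]
ee_rot: [101.9, 90.0, 95.8]
force: [0.4, 0.2, 0.1]
gripper_width: 91.2
time_s: 1.65
ee_pos: [469.9, 7.6, 243.5]
ee_rot: [162.7, 89.9, 156.4]
force: [-0.6, -0.7, -0.2]
gripper_width: 91.2
t 1.65 p [469.9   7.6 243.5] x [-0.001  0.    -1.   ] jaw yaw 83.7 F [-0.6 -0.7 -0.2] T [ 0.04 -0.01  0.02] w 91.2 q6 [ -0.5   8.2 101.    0.   70.9 -84.2]
```

View pics/w1.png

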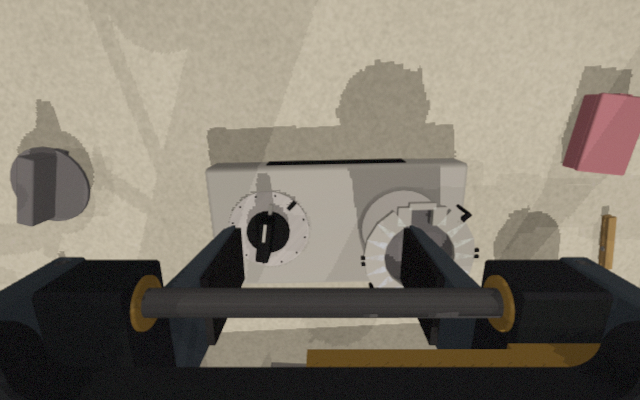

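The wrist picture has the robot side up and +y to the right. The knob is at (267,232), the pointer nose points up at about (266,185), and the index bar is at (292,205). The cup is partly hidden by the fingers, so I'm shifting +x.

```bash
python3 -m creep '[{"translation":[3,0,0.3],"delta_rot":[0,0,0]},{"translation":[3,0,0.3],"delta_rot":[0,0,0]},{"translation":[2,0,0],"delta_rot":[0,0,0]},{"translation":[0,0,0],"delta_rot":[0,0,0]},{"translation":[0,0,0],"delta_rot":[0,0,0]}]'
python3 - <<'E'
from h import *
st(); grab('wrist','w2'); crop('w2',190,60,510,230,2.5,'w2c')
E
```

```text
time_s: 2.12
ee_pos: [549.2, 10.6, 249.3]
ee_rot: [172.0, 89.9, 166.0]
force: [0.8, -0.5, 0.2]
gripper_width: 91.2
t 2.12 p [549.2  10.6 249.3] x [-0.002  0.001 -1.   ] jaw yaw 84.1 F [ 0.8 -0.5  0.2] T [-0.01  0.04  0.05] w 91.2 q6 [ -0.1  15.3  90.8   0.   74.  -84.2]
```

View pics/w2c.png

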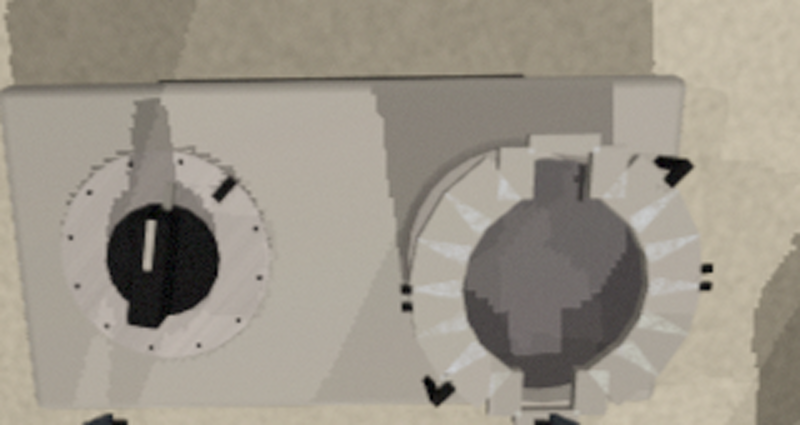

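View pics/w2.png

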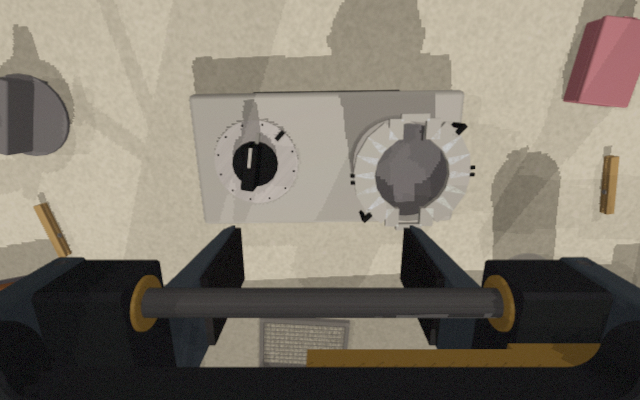

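Run:
```python
from h import *
crop('w2',210,90,310,210,5,'w2k')
f=load('w2')
for v in range(125,196,4):
    print(v,[tuple(int(round(a)) for a in bydepth(f,u,v)) for u in range(240,272,5)])
```

```text
125 [(479, -73, 41), (479, -67, 42), (480, -62, 42), (480, -56, 42), (481, -51, 42), (481, -45, 41), (482, -40, 41)]
129 [(483, -73, 42), (483, -68, 42), (484, -62, 44), (484, -57, 42), (485, -52, 41), (485, -46, 43), (486, -41, 42)]
133 [(487, -74, 43), (488, -69, 41), (488, -63, 43), (488, -55, 53), (489, -52, 42), (490, -47, 41), (490, -41, 43)]
137 [(491, -75, 42), (492, -69, 42), (492, -64, 43), (492, -56, 51), (493, -53, 42), (494, -48, 41), (495, -42, 41)]
141 [(495, -75, 42), (496, -70, 43), (496, -63, 49), (497, -57, 50), (498, -54, 42), (498, -48, 42), (499, -42, 42)]
145 [(499, -74, 51), (499, -68, 52), (498, -58, 72), (499, -54, 67), (501, -51, 58), (502, -47, 51), (503, -43, 42)]
149 [(503, -75, 51), (501, -62, 81), (501, -57, 81), (502, -52, 81), (504, -51, 62), (506, -48, 51), (507, -42, 51)]
153 [(508, -76, 51), (505, -62, 82), (505, -57, 82), (506, -53, 80), (509, -52, 60), (510, -48, 51), (511, -43, 52)]
157 [(512, -76, 51), (509, -63, 81), (509, -58, 82), (510, -53, 81), (513, -53, 58), (515, -49, 51), (515, -44, 51)]
161 [(516, -77, 52), (512, -64, 82), (513, -59,
[... 305 characters left out ...]
73 [(529, -79, 51), (525, -66, 81), (525, -61, 81), (526, -56, 79), (532, -57, 52), (532, -52, 52), (533, -46, 52)]
177 [(534, -80, 52), (529, -66, 82), (529, -61, 82), (531, -58, 76), (536, -58, 52), (537, -52, 52), (537, -47, 52)]
181 [(540, -83, 42), (533, -68, 81), (534, -63, 80), (536, -59, 73), (541, -59, 52), (541, -53, 51), (544, -49, 42)]
185 [(537, -73, 80), (537, -68, 81), (537, -63, 82), (541, -61, 70), (545, -59, 51), (548, -56, 42), (548, -50, 43)]
189 [(550, -85, 42), (541, -69, 81), (541, -64, 82), (552, -68, 41), (552, -62, 44), (552, -56, 42), (553, -51, 41)]
193 [(554, -86, 42), (555, -80, 43), (555, -74, 43), (556, -69, 41), (557, -63, 42), (557, -57, 42), (558, -52, 41)]
```

View pics/w2k.png

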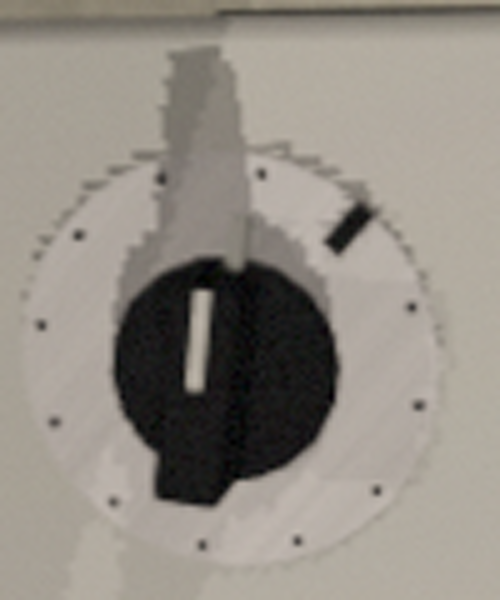

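```bash
cat >> h.py <<'E'
def cloud(f):
    d=f['d']; v,u=np.mgrid[0:400,0:640]; 
    P=np.stack([u,v,np.ones_like(u)],-1)@np.linalg.inv(f['mtx']).T*d[...,None]
    X=(P-f['t'])@f['R']; X[d<=0]=np.nan; return X
def rect(X,m):
    p=X[m][:,:2].astype(np.float32); r=cv2.minAreaRect(p); c=p.mean(0); w,V=np.linalg.eigh(np.cov((p-c).T)); a=V[:,1]
    return dict(n=len(p),c=np.round(r[0],1),size=np.round(r[1],1),mean=c.round(1),z=np.median(X[m][:,2]).round(1),ang=np.degrees(np.arctan2(a[1],a[0])).round(1))
E
python3 - <<'E'
from h import *
for n in('w1','w2','top0'):
    f=load(n); X=cloud(f); x,y,z=X[...,0],X[...,1],X[...,2]
    print(n,'knob',rect(X,(z>77)&(z<90)&(abs(x-520)<40)&(abs(y+62)<40)))
    m=(z>46)&(z<56)&(abs(x-520)<45)&(abs(y+62)<45); print('skirt',rect(X,m))
    m=(z>46)&(z<76)&(abs(x-480)<16)&(abs(y+62)<45); m&=(x<492);print('nose',m.sum(), X[m].min(0) if m.any() else '',X[m].mean(0) if m.any() else '')
    print('lid',rect(X,(z>48)&(z<62)&(abs(x-445)<60)&(abs(y+320)<60)) if ((z>48)&(z<62)&(abs(x-445)<60)&(abs(y+320)<60)).sum()>5 else '')
    m=(z>115)&(z<126)&(abs(x-530)<80)&(abs(y-95)<80); print('collar',rect(X,m))
    if n!='w1':
        pts=X[m][:,:2]; c=cv2.minEnclosingCircle(pts.astype(np.float32)); print(c)
f=load('w2')
def C(u,v,z): return onplane(f,210+u/5,90+v/5,z).round(1)
print('idx',C(335,243,42),C(368,212,42),'ptr white',C(205,292,81),C(195,390,81),'nosetip?',C(203,155,51),C(225,175,51))
def D(u,v,z): return onplane(f,190+u/2.5,60+v/2.5,z).round(1)
print('slots in', D(534,160,120),D(578,162,120),D(524,385,120),D(572,385,120))
print('mark', D(660,170,120),D(435,395,120))
E
```

```text
w1 knob {'n': 533, 'c': array([520.5, -62.3]), 'size': array([14.1, 46.3]), 'mean': array([519.4, -61.7], dtype=float32), 'z': np.float64(81.3), 'ang': np.float64(165.4)}
skirt {'n': 890, 'c': array([520.3, -62.1]), 'size': array([49.7, 50.1]), 'mean': array([517.2, -59.9], dtype=float32), 'z': np.float64(51.3), 'ang': np.float64(66.4)}
nose 21 [487.27117134 -56.38618945  46.29951952] [489.52450655 -54.07497615  50.37468578]
lid {'n': 1375, 'c': array([ 443.2, -320.5]), 'size': array([20.2, 79.5]), 'mean': array([ 442. , -318.6], dtype=float32), 'z': np.float64(52.8), 'ang': np.float64(158.6)}
collar {'n': 3777, 'c': array([521.9,  90.3]), 'size': array([ 83.7, 110.3]), 'mean': array([517.6,  89.5], dtype=float32), 'z': np.float64(119.5), 'ang': np.float64(98.8)}
w2 knob {'n': 632, 'c': array([520.8, -62.3]), 'size': array([14.4, 45.7]), 'mean': array([520.2, -61.7], dtype=float32), 'z': np.float64(81.2), 'ang': np.float64(165.2)}
skirt {'n': 926, 'c': array([520.6, -62.1]), 'size': array([49.3, 50. ]), 'mean': array([518.6, -58.7], dtype=float32), 'z': np.float64(51.3), 'ang': np.fl
[... 919 characters left out ...]
30898  48.82263642]
lid {'n': 181, 'c': array([ 444.7, -318.3]), 'size': array([19.3, 79.9]), 'mean': array([ 444.7, -317.9], dtype=float32), 'z': np.float64(53.9), 'ang': np.float64(158.9)}
collar {'n': 622, 'c': array([536.4,  94.6]), 'size': array([104.6, 105.2]), 'mean': array([535.3,  94.5], dtype=float32), 'z': np.float64(120.8), 'ang': np.float64(92.8)}
((535.3273315429688, 94.51309204101562), 60.043243408203125)
idx [497.1 -34.5  42. ] [491.2 -26.3  42. ] ptr white [500.8 -55.9  81. ] [520.  -61.2  81. ] nosetip? [475.3 -58.4  51. ] [479.8 -54.4  51. ]
slots in [489.7  86.4 120. ] [491.9 101.4 120. ] [570.8  80.1 120. ] [572.6  97.9 120. ]
mark [497.5 129.4 120. ] [571.3  47.  120. ]
```

Knob axis is at (520.7,-62.3), the pointer is at 165.3° and the index at about 130°, so the turn is about 35.6° clockwise. The skirt top is at about 51 and the bar top at about 81. Going to grip the bar.

```bash
python3 -m creep '[{"translation":[-0.95,-2.43,-2],"delta_rot":[0,0,-0.051]},{"translation":[-0.95,-2.43,-2],"delta_rot":[0,0,-0.051]},{"translation":[-0.95,-2.43,-2],"delta_rot":[0,0,-0.052]},{"translation":[0,0,-3],"delta_rot":[0,0,0]},{"translation":[0,0,-3],"delta_rot":[0,0,0]}]' -0.2 12
python3 -m creep '[{"translation":[0,0,0],"delta_rot":[0,0,0]},{"translation":[0,0,0],"delta_rot":[0,0,0]},{"translation":[0,0,0],"delta_rot":[0,0,0]}]'
python3 -c "
from h import *
st()"
```

```text
time_s: 2.58
ee_pos: [519.5, -64.2, 130.1]
ee_rot: [12.1, 89.9, -2.9]
force: [0.1, 0.4, 0.0]
gripper_width: 60.6
time_s: 2.83
ee_pos: [521.7, -63.4, 131.7]
ee_rot: [11.0, 89.9, -3.8]
force: [-0.1, -0.1, 0.6]
gripper_width: 40.8
t 2.83 p [521.7 -63.4 131.7] x [ 0.002 -0.    -1.   ] jaw yaw 75.2 F [-0.1 -0.1  0.6] T [ 0.03 -0.03 -0.05] w 40.8 q6 [ -8.2  18.6 104.4   0.   56.9 -83.4]
```

```bash
python3 -m creep '[{"translation":[0,0.05,-3],"delta_rot":[0,0,0]},{"translation":[-0.05,0.05,-2.2],"delta_rot":[0,0,0]},{"translation":[0,0,-1],"delta_rot":[0,0,0]},{"translation":[0,0,0],"delta_rot":[0,0,0]}]'
python3 -c "
from h import *
st()"
```

```text
time_s: 3.17
ee_pos: [520.2, -62.5, 67.6]
ee_rot: [-176.9, 89.9, 168.3]
force: [0.6, -0.4, -0.6]
gripper_width: 36.7
t 3.17 p [520.2 -62.5  67.6] x [-0.002  0.    -1.   ] jaw yaw 75.2 F [ 0.6 -0.4 -0.6] T [0.   0.03 0.04] w 36.7 q6 [ -8.1  22.9 108.9   0.   48.4 -83.3]
```

```bash
python3 -m creep '[{"translation":[0,0,0],"delta_rot":[0,0,0]},{"translation":[0,0,0],"delta_rot":[0,0,0]},{"translation":[0,0,0],"delta_rot":[0,0,0]},{"translation":[0,0,0],"delta_rot":[0,0,0]},{"translation":[0,0,0],"delta_rot":[0,0,0]}]' -1 12
python3 -c "
from h import *
st()"
```

```text
time_s: 3.58
ee_pos: [522.2, -61.6, 69.5]
ee_rot: [46.7, 89.7, 31.7]
force: [0.6, 6.5, 3.3]
gripper_width: 13.8
t 3.58 p [522.2 -61.6  69.5] x [ 0.004  0.003 -1.   ] jaw yaw 75.0 F [0.6 6.5 3.3] T [ 1.02 -0.17 -0.03] w 13.8 q6 [ -8.1  22.7 108.7   0.2  48.3 -83.3]
```

```bash
python3 -m creep '[{"translation":[0,0.1,0],"delta_rot":[0,0,0]},{"translation":[0,0,0],"delta_rot":[0,0,-0.08]},{"translation":[0,0,0],"delta_rot":[0,0,-0.1]},{"translation":[0,0,0],"delta_rot":[0,0,-0.1]},{"translation":[0,0,0],"delta_rot":[0,0,-0.1]}]'
python3 -m creep '[{"translation":[0,0,0],"delta_rot":[0,0,-0.1]},{"translation":[0,0,0],"delta_rot":[0,0,-0.1]},{"translation":[0,0,0],"delta_rot":[0,0,-0.04]},{"translation":[0,0,0],"delta_rot":[0,0,0]},{"translation":[0,0,0],"delta_rot":[0,0,0]}]'
python3 -c "
from h import *
st()
grab('wrist','w3'); crop('w3',200,100,440,280,3.3,'w3c')"
```

```text
time_s: 4.0
ee_pos: [522.1, -61.7, 69.5]
ee_rot: [39.2, 89.8, 2.2]
force: [0.6, 1.4, 4.0]
gripper_width: 14.0
time_s: 4.42
ee_pos: [522.1, -61.8, 69.5]
ee_rot: [51.1, 89.8, 0.7]
force: [0.8, 1.4, 6.2]
gripper_width: 13.6
t 4.42 p [522.1 -61.8  69.5] x [ 0.004  0.    -1.   ] jaw yaw 39.6 F [0.8 1.4 6.2] T [ 0.3  -0.02 -0.03] w 13.6 q6 [ -8.   22.7 108.7   0.   48.3 -47.7]
```

View pics/w3c.png

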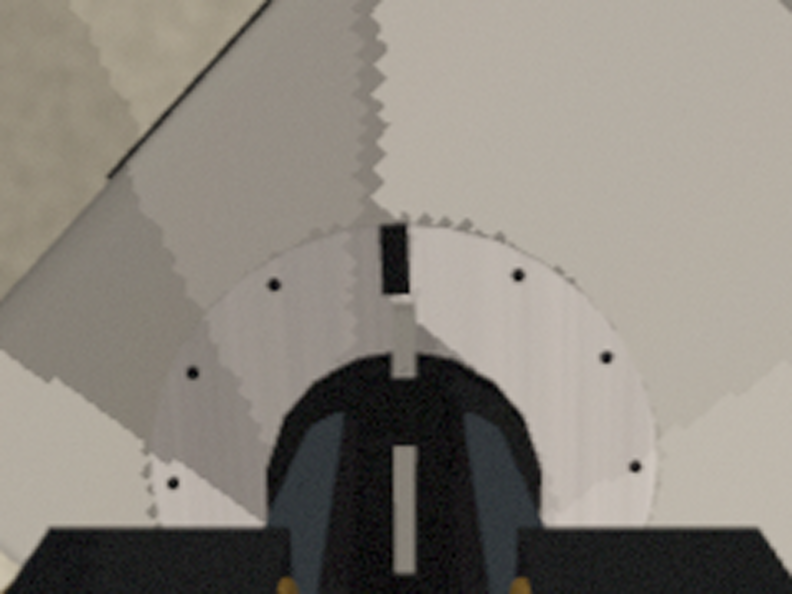

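Run:
```python
from h import *
f=load('w3'); s,R=tool()
def C(u,v,z): return onplane(f,200+u/3.3,100+v/3.3,z)
X=cloud(f); m=(X[...,2]>77)&(X[...,2]<90)&(abs(X[...,0]-520)<40)&(abs(X[...,1]+62)<40)
print(bydepth(f,200+385/3.3,100+250/3.3),bydepth(f,200+403/3.3,100+340/3.3))
# ring circle fit for centre using dots
d=np.array([C(*p,42)[:2] for p in[(274,285),(193,373),(173,483),(518,275),(606,357),(635,466)]])
A=np.c_[2*d,np.ones(len(d))]; c=np.linalg.lstsq(A,(d**2).sum(1),rcond=None)[0]; print('ring c',c[:2],np.sqrt(c[2]+c[:2]@c[:2]))
for cc in(c[:2],np.array([520.7,-62.3])):
  for n,p in dict(i1=C(394,225,42),i2=C(397,295,42),nose=C(402,297,51),nose0=C(404,375,51)).items():
    v=p[:2]-cc; print(n,np.hypot(*v).round(1),np.degrees(np.arctan2(v[1],v[0])).round(2))
a=C(402,297,51)-C(404,375,51); print(np.degrees(np.arctan2(a[1],a[0])))
a=C(394,225,42)-C(397,295,42); print(np.degrees(np.arctan2(a[1],a[0])))
a=C(404,450,81)-C(404,570,81); print('bar',np.degrees(np.arctan2(a[1],a[0])))
```

```text
[491.63959522 -31.15649558  44.10075716] [502.78604111 -39.79239244  52.22572181]
ring c [521.63759859 -62.23907524] 43.01612980651128
i1 47.1 131.73
i2 34.5 131.66
nose 36.5 130.21
nose0 22.6 129.69
i1 46.5 130.82
i2 34.0 130.41
nose 35.9 129.0
nose0 22.1 127.72
131.05335273267661
131.93113860615733
bar 129.66221422670148
```

The nose tip is on the index bar but about 1.5° past its centre, so I'm backing off 0.025 rad and releasing.

```bash
python3 -m creep '[{"translation":[0,0,0],"delta_rot":[0,0,0.025]},{"translation":[0,0,0],"delta_rot":[0,0,0]},{"translation":[0,0,0],"delta_rot":[0,0,0]}]'
python3 -m creep '[{"translation":[0,0,0],"delta_rot":[0,0,0]},{"translation":[0,0,0],"delta_rot":[0,0,0]},{"translation":[0,0,0],"delta_rot":[0,0,0]}]' -0.3
python3 -m creep '[{"translation":[0,0,2.5],"delta_rot":[0,0,0]},{"translation":[0,0,3.5],"delta_rot":[0,0,0]},{"translation":[0,0,3.5],"delta_rot":[0,0,0]},{"translation":[1.5,0,3.5],"delta_rot":[0,0,0]},{"translation":[1.5,0,0],"delta_rot":[0,0,0]}]'
python3 -m creep '[{"translation":[0,0,0],"delta_rot":[0,0,0]},{"translation":[0,0,0],"delta_rot":[0,0,0]}]'
python3 -c "
from h import *
st()
grab('wrist','w4'); crop('w4',220,70,460,250,3.3,'w4c')"
```

```text
time_s: 4.72
ee_pos: [522.1, -61.8, 69.5]
ee_rot: [49.2, 89.8, 0.3]
force: [-0.0, 1.4, 5.6]
gripper_width: 14.1
time_s: 4.97
ee_pos: [520.4, -62.1, 67.9]
ee_rot: [-105.7, 90.0, -154.7]
force: [-1.3, 0.9, 0.7]
gripper_width: 30.2
time_s: 5.38
ee_pos: [554.1, -62.6, 205.4]
ee_rot: [40.3, 89.2, -8.7]
force: [1.6, -0.2, 0.3]
gripper_width: 32.2
time_s: 5.55
ee_pos: [550.2, -62.0, 197.4]
ee_rot: [-131.4, 89.9, 179.6]
force: [-0.9, 0.1, 0.0]
gripper_width: 32.2
t 5.55 p [550.2 -62.  197.4] x [-0.002  0.    -1.   ] jaw yaw 41.0 F [-0.9  0.1  0. ] T [-0.09 -0.02 -0.04] w 32.2 q6 [ -7.6  17.7  95.2  -0.   67.2 -48.6]
```

View pics/w4c.png

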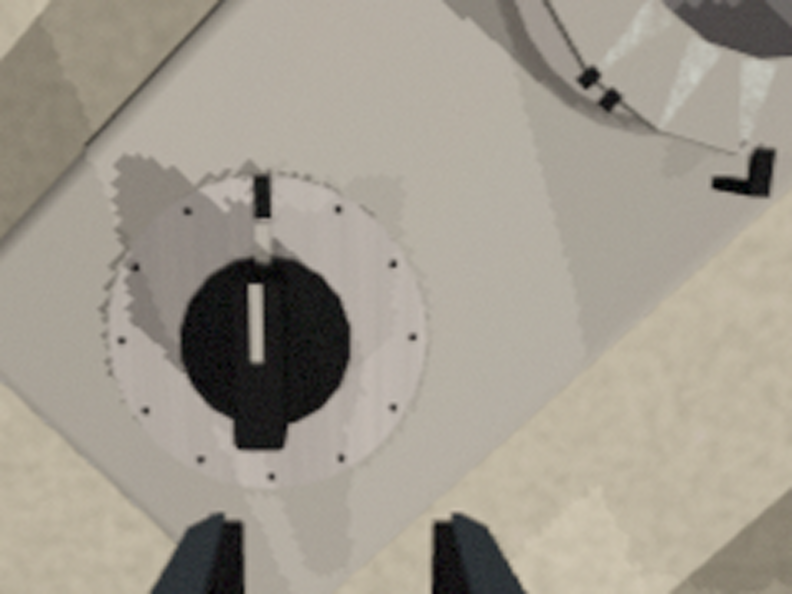

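The pointer tip at (263,222) meets the index bar at (262,197), so the knob is done. Going to the lid.

```bash
python3 -m creep '[{"translation":[-1,-3.2,0],"delta_rot":[0,0,0.06]},{"translation":[-1,-3.2,0],"delta_rot":[0,0,0.06]},{"translation":[-1,-3.2,0],"delta_rot":[0,0,0.06]},{"translation":[-1,-3.2,0],"delta_rot":[0,0,0.06]},{"translation":[-1,-3.2,0],"delta_rot":[0,0,0.06]}]' 0.5
python3 -m creep '[{"translation":[-1,-3.2,0],"delta_rot":[0,0,0.06]},{"translation":[-1,-3.2,0],"delta_rot":[0,0,0.06]},{"translation":[-1,-3.2,0],"delta_rot":[0,0,0.06]},{"translation":[0,0,0],"delta_rot":[0,0,0]},{"translation":[0,0,0],"delta_rot":[0,0,0]}]'
python3 - <<'E'
from h import *
st()
grab('wrist','w5')
f=load('w5'); X=cloud(f); x,y,z=X[...,0],X[...,1],X[...,2]
print('lid',rect(X,(z>49)&(z<62)&(abs(x-445)<60)&(abs(y+320)<60)))
print('disc',rect(X,(z>12)&(z<30)&(abs(x-445)<60)&(abs(y+320)<60)))
E
```

```text
time_s: 6.02
ee_pos: [498.3, -222.6, 196.3]
ee_rot: [-172.2, 89.8, 156.2]
force: [-0.1, -0.2, -0.2]
gripper_width: 62.2
time_s: 6.43
ee_pos: [468.7, -318.4, 196.3]
ee_rot: [162.0, 89.8, 140.3]
force: [-0.1, 0.5, 0.3]
gripper_width: 68.2
t 6.43 p [ 468.7 -318.4  196.3] x [-0.003  0.003 -1.   ] jaw yaw 68.3 F [-0.1  0.5  0.3] T [-0.06  0.02  0.03] w 68.2 q6 [ -35.4   18.9   93.5    0.    67.8 -103.7]
lid {'n': 1609, 'c': array([ 443.3, -321.5]), 'size': array([17.7, 80.2]), 'mean': array([ 441.7, -320.5], dtype=float32), 'z': np.float64(53.3), 'ang': np.float64(158.4)}
disc {'n': 4487, 'c': array([ 442.2, -321.3]), 'size': array([90.8, 89.7]), 'mean': array([ 441.1, -320. ], dtype=float32), 'z': np.float64(19.4), 'ang': np.float64(68.2)}
```

View pics/w5.png

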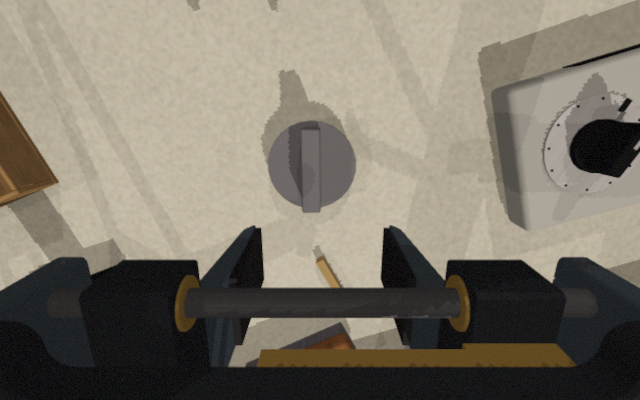

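The lid bar spans (310,130) to (312,212), centre (443,-321.4), at 158.5°. Descending on it.

```bash
python3 -m creep '[{"translation":[-1.3,-0.15,-3],"delta_rot":[0,0,0.003]},{"translation":[-1.25,-0.15,-3],"delta_rot":[0,0,0]},{"translation":[0,0,-3.5],"delta_rot":[0,0,0]},{"translation":[0,0,-3],"delta_rot":[0,0,0]},{"translation":[0,0,0],"delta_rot":[0,0,0]}]' 0
python3 -m creep '[{"translation":[0,0,0],"delta_rot":[0,0,0]},{"translation":[0,0,0],"delta_rot":[0,0,0]}]'
python3 -c "
from h import *
st()"
```

```text
time_s: 6.9
ee_pos: [441.3, -316.4, 67.4]
ee_rot: [162.5, 89.2, 141.3]
force: [-0.5, 0.4, 0.3]
gripper_width: 46.0
time_s: 7.07
ee_pos: [446.3, -320.7, 74.3]
ee_rot: [-9.6, 89.9, -30.8]
force: [0.4, 0.8, 1.0]
gripper_width: 45.6
t 7.07 p [ 446.3 -320.7   74.3] x [ 0.002 -0.001 -1.   ] jaw yaw 68.8 F [0.4 0.8 1. ] T [ 0.02 -0.02 -0.04] w 45.6 q6 [ -36.9   24.2  105.2    0.    50.5 -105.7]
```

```bash
python3 -m creep '[{"translation":[-0.2,-0.05,-2],"delta_rot":[0,0,0]},{"translation":[0,0,-1.5],"delta_rot":[0,0,-0.003]},{"translation":[0,0,0],"delta_rot":[0,0,0]},{"translation":[0,0,0],"delta_rot":[0,0,0]}]'
python3 -c "
from h import *
st()"
python3 -m creep '[{"translation":[0,0,0],"delta_rot":[0,0,0]},{"translation":[0,0,0],"delta_rot":[0,0,0]},{"translation":[0,0,0],"delta_rot":[0,0,0]},{"translation":[0,0,0],"delta_rot":[0,0,0]},{"translation":[0,0,0],"delta_rot":[0,0,0]}]' -1 35
python3 -m creep '[{"translation":[0,0,0],"delta_rot":[0,0,0]},{"translation":[0,0,0],"delta_rot":[0,0,0]}]'
python3 -c "
from h import *
st()"
```

```text
time_s: 7.4
ee_pos: [444.1, -321.7, 39.4]
ee_rot: [-11.9, 89.9, -33.3]
force: [-0.1, 0.3, 0.0]
gripper_width: 46.0
t 7.4 p [ 444.1 -321.7   39.4] x [ 0.002 -0.001 -1.   ] jaw yaw 68.6 F [-0.1  0.3  0. ] T [-0.   -0.    0.04] w 46.0 q6 [ -37.1   26.7  107.4    0.    45.8 -105.7]
time_s: 7.82
ee_pos: [443.6, -321.4, 38.6]
ee_rot: [16.5, 89.9, -5.0]
force: [-0.0, 2.1, 2.5]
gripper_width: 18.3
time_s: 7.98
ee_pos: [443.6, -321.5, 38.6]
ee_rot: [13.1, 89.9, -8.4]
force: [-0.1, 2.9, 5.5]
gripper_width: 18.0
t 7.98 p [ 443.6 -321.5   38.6] x [ 0.001 -0.    -1.   ] jaw yaw 68.5 F [-0.1  2.9  5.5] T [ 0.28 -0.06 -0.08] w 18.0 q6 [ -37.2   26.7  107.5    0.    45.8 -105.7]
```

The lid is gripped (opening 18.0, TCP 38.6 above the foot). Lifting it and carrying it to a viewing spot beyond the cup.

```bash
python3 -m creep '[{"translation":[0,0,1.5],"delta_rot":[0,0,0]},{"translation":[0,0,3],"delta_rot":[0,0,0]},{"translation":[0,0,3.5],"delta_rot":[0,0,0]},{"translation":[0,0,3.5],"delta_rot":[0,0,0]},{"translation":[0,0,3.5],"delta_rot":[0,0,0]}]'
python3 -m creep '[{"translation":[0,0,3.5],"delta_rot":[0,0,0]},{"translation":[1,1.5,3],"delta_rot":[0,0,0.02]},{"translation":[1.4,3,1],"delta_rot":[0,0,0.025]},{"translation":[1.4,3.4,0],"delta_rot":[0,0,0.025]},{"translation":[1.4,3.4,0],"delta_rot":[0,0,0.025]}]'
python3 -m creep '[{"translation":[1.4,3.4,0],"delta_rot":[0,0,0.025]},{"translation":[1.4,3.4,0],"delta_rot":[0,0,0.025]},{"translation":[1.4,3.4,0],"delta_rot":[0,0,0.025]},{"translation":[1.4,3.4,0],"delta_rot":[0,0,0.025]},{"translation":[1.4,3.4,0],"delta_rot":[0,0,0.025]}]'
python3 -m creep '[{"translation":[1.4,3.4,0],"delta_rot":[0,0,0.025]},{"translation":[1.4,3.4,0],"delta_rot":[0,0,0.025]},{"translation":[1.4,3.4,0],"delta_rot":[0,0,0.025]},{"translation":[1,2,0],"delta_rot":[0,0,0.023]},{"translation":[0.6,0.8,0],"delta_rot":[0,0,0]}]'
python3 -m creep '[{"translation":[0,0,0],"delta_rot":[0,0,0]},{"translation":[0,0,0],"delta_rot":[0,0,0]},{"translation":[0,0,0],"delta_rot":[0,0,0]}]'
python3 - <<'E'
from h import *
st()
grab('wrist','w6')
f=load('w6'); X=cloud(f); x,y,z=X[...,0],X[...,1],X[...,2]
m=(z>115)&(z<126)&(abs(x-530)<80)&(abs(y-95)<80);print('collar',rect(X,m),cv2.minEnclosingCircle(X[m][:,:2].astype(np.float32)))
E
```

```text
time_s: 8.4
ee_pos: [442.5, -321.2, 188.8]
ee_rot: [175.3, 89.9, 153.8]
force: [0.8, -0.4, -2.5]
gripper_width: 17.7
time_s: 8.82
ee_pos: [495.5, -207.8, 263.6]
ee_rot: [-15.8, 89.9, -31.9]
force: [0.6, 1.1, -2.1]
gripper_width: 18.2
time_s: 9.23
ee_pos: [565.2, -36.9, 262.3]
ee_rot: [-157.2, 89.9, -166.0]
force: [1.1, -0.7, -1.9]
gripper_width: 17.9
time_s: 9.65
ee_pos: [623.7, 94.8, 261.6]
ee_rot: [156.2, 89.9, 153.2]
force: [0.7, -0.4, -1.7]
gripper_width: 18.1
time_s: 9.9
ee_pos: [622.6, 90.1, 262.7]
ee_rot: [-137.0, 89.9, -140.3]
force: [0.3, 0.9, -2.3]
gripper_width: 17.6
t 9.9 p [622.6  90.1 262.7] x [-0.001 -0.001 -1.   ] jaw yaw 86.7 F [ 0.3  0.9 -2.3] T [ 0.05 -0.01 -0.  ] w 17.6 q6 [  7.2  22.3  78.6  -0.   79.2 -79.4]
collar {'n': 6485, 'c': array([534.7,  91.8]), 'size': array([107.1, 107.9]), 'mean': array([532. ,  92.1], dtype=float32), 'z': np.float64(119.5), 'ang': np.float64(92.7)} ((534.7384033203125, 91.9564437866211), 60.87922286987305)
```

View pics/w6.png

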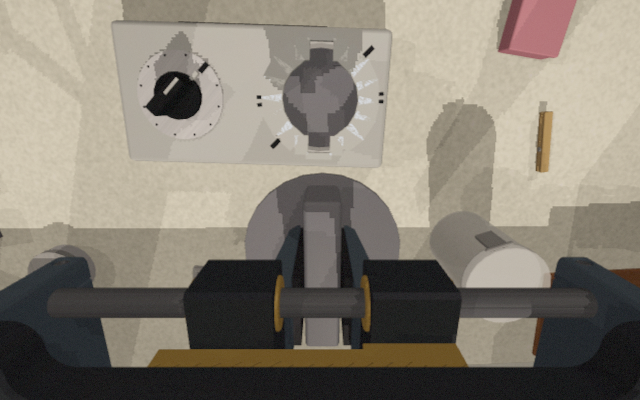

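```bash
python3 -c "
from h import *
crop('w6',245,25,395,165,5,'w6c')
crop('w6',230,165,430,285,4,'w6d')"
```

```text
(no output)
```

View pics/w6c.png

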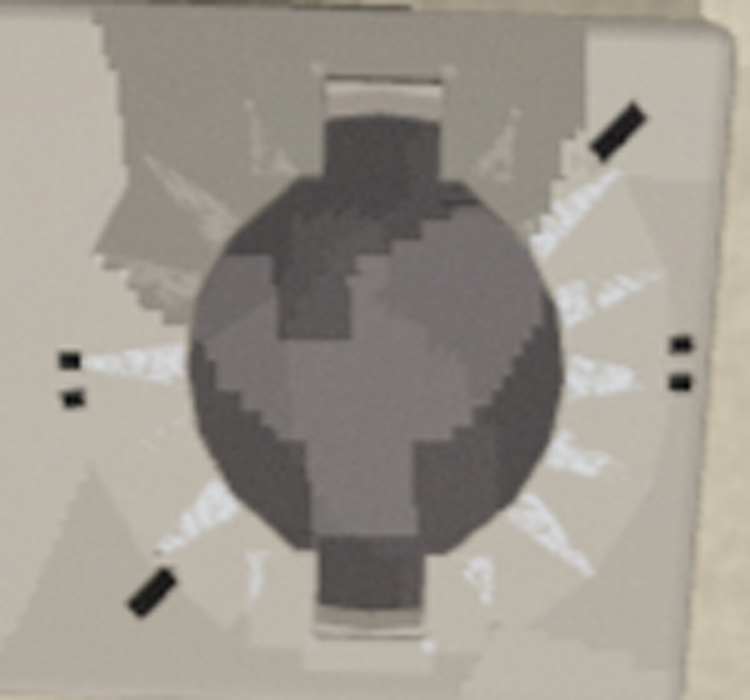

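View pics/w6d.png

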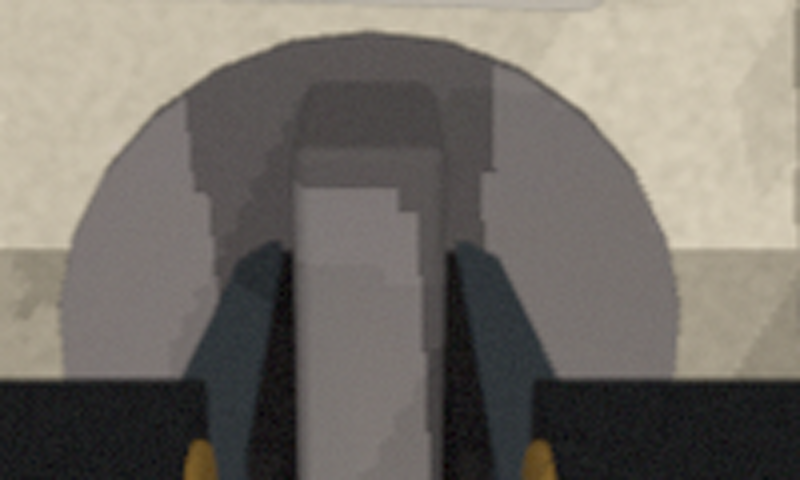

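Run:
```python
from h import *
f=load('w6'); 
def C(u,v,z=119.8): return onplane(f,245+u/5,25+v/5,z)[:2]
A,B,c,d=C(325,78),C(443,78),C(315,635),C(425,637)
print(A,B,c,d,'center',(A+B+c+d)/4,np.linalg.norm(A-B),np.linalg.norm(c-d))
v=(A+B)/2-(c+d)/2; print('slot ang',np.degrees(np.arctan2(v[1],v[0])),np.hypot(*v))
m1=C(618,131);m2=C(152,592); v=m1-m2; print('mark ang',np.degrees(np.arctan2(v[1],v[0])),'c',(m1+m2)/2,np.hypot(*v))
s1=C(681,362);s2=C(71,379);print('short c',(s1+s2)/2)
# hole circle left/right edge
print('hole', (C(190,350)+C(563,370))/2)
def D(u,v,z): return onplane(f,230+u/4,165+v/4,z)[:2]
zt=262.7-38.6
X=cloud(f)
m=np.zeros((400,640),bool); m[165:285,230:430]=1
z=X[...,2]; mm=m&(z>zt+10)&(z<zt+27); print('disc z',np.median(z[mm]),rect(X,mm))
p=np.array([D(*q,np.median(z[mm])) for q in[(370,32),(275,48),(130,145),(62,310),(480,50),(585,112),(655,210),(680,300)]])
Q=np.c_[2*p,np.ones(len(p))]; k=np.linalg.lstsq(Q,(p**2).sum(1),rcond=None)[0]; print('disc c',k[:2],np.sqrt(k[2]+k[:2]@k[:2]))
mm=m&(z>zt+45)&(z<zt+62); r=rect(X,mm);print('bar top',r)
st()
```

```text
[488.09986638  87.00203794] [489.24435228 106.70691741] [580.70631167  78.79929938] [582.24384691  98.9583012 ] center [535.07359431  92.86663898] 19.73808811997303 20.217551015524155
slot ang 175.08795310476427 93.14506247910852
mark ang 129.94232285257746 c [535.12388872  92.73445508] 112.32646055687648
short c [535.12844406  92.66664176]
hole [533.39197998  92.99066637]
disc z 243.5180246226078 {'n': 7032, 'c': array([602.2,  90.1]), 'size': array([91.6, 52.5]), 'mean': array([601.4,  90.1], dtype=float32), 'z': np.float64(243.5), 'ang': np.float64(86.7)}
disc c [621.34961026  89.83780629] 45.31180540267591
bar top {'n': 4040, 'c': array([604. ,  90.6]), 'size': array([35.7, 45.5]), 'mean': array([602.4,  90.1], dtype=float32), 'z': np.float64(277.5), 'ang': np.float64(176.7)}
t 9.95 p [622.6  89.9 263. ] x [-0.001 -0.001 -1.   ] jaw yaw 86.6 F [ 0.3 -0.8 -1.6] T [ 0.08  0.01 -0.  ] w 17.7 q6 [  7.2  22.3  78.6  -0.   79.2 -79.4]
```

Slot angle is 175.1°, marks 129.9°, cup centre (535.1,92.8). In the same picture the held lid sits at (621.3,89.8) at 176.7°. Moving (-86.3,+3.0) and -1.6°, then lowering.

```bash
python3 -m creep '[{"translation":[-3,0.1,0],"delta_rot":[0,0,-0.01]},{"translation":[-3,0.1,-1],"delta_rot":[0,0,-0.01]},{"translation":[-2,0.1,-2],"delta_rot":[0,0,-0.008]},{"translation":[-0.6,0,-2.5],"delta_rot":[0,0,0]},{"translation":[0,0,-2.5],"delta_rot":[0,0,0]}]'
python3 -m creep '[{"translation":[0,0,-1],"delta_rot":[0,0,0]},{"translation":[0,0,0],"delta_rot":[0,0,0]},{"translation":[0,0,0],"delta_rot":[0,0,0]},{"translation":[0,0,0],"delta_rot":[0,0,0]}]'
python3 - <<'E'
from h import *
st()
grab('wrist','w7')
E
```

```text
time_s: 10.37
ee_pos: [535.0, 93.2, 183.6]
ee_rot: [7.9, 89.9, 3.0]
force: [-0.4, -0.0, -2.0]
gripper_width: 17.8
time_s: 10.7
ee_pos: [538.5, 94.3, 174.5]
ee_rot: [13.8, 89.8, 8.9]
force: [0.7, 0.4, -2.1]
gripper_width: 17.5
t 10.7 p [538.5  94.3 174.5] x [ 0.003  0.    -1.   ] jaw yaw 85.1 F [ 0.7  0.4 -2.1] T [ 0.05  0.01 -0.02] w 17.5 q6 [  8.7  18.   98.3   0.   63.6 -76.4]
```

View pics/w7.png

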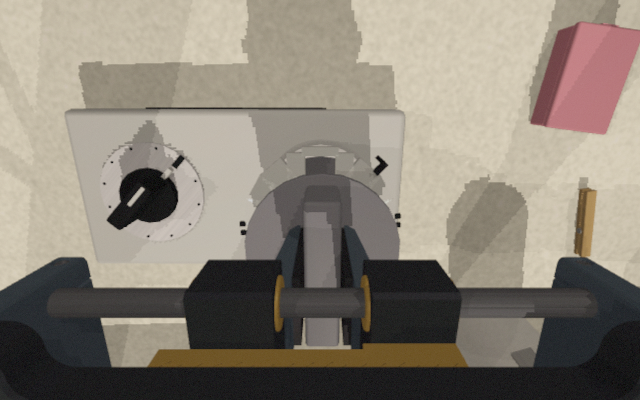

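Run:
```python
from h import *
st()
crop('w7',220,130,420,260,4,'w7c')
```

```text
t 10.75 p [538.6  94.5 174.6] x [ 0.003  0.001 -1.   ] jaw yaw 85.1 F [-0.6  0.2 -1.9] T [ 0.02 -0.02 -0.02] w 17.7 q6 [  8.7  18.   98.3   0.   63.6 -76.4]
```

View pics/w7c.png

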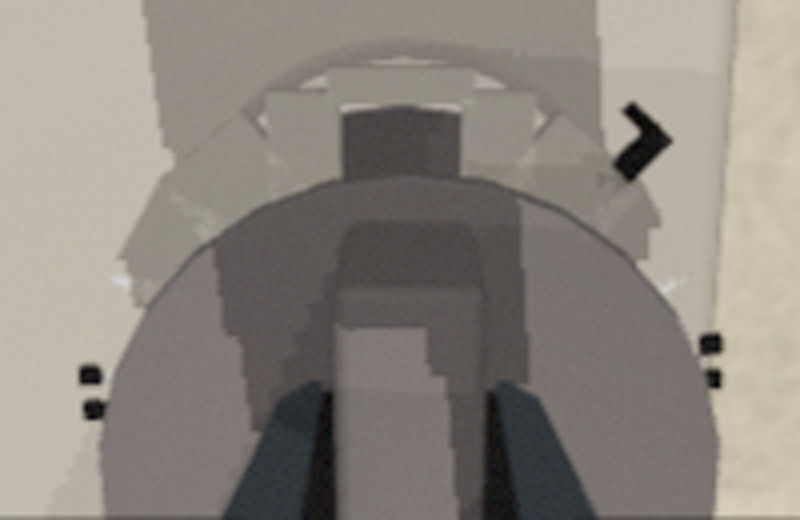

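Run:
```python
from h import *
f=load('w7')
def C(u,v,z=119.8): return onplane(f,220+u/4,130+v/4,z)[:2]
A,B=C(342,106),C(462,108); print(A,B,'slot end mid',(A+B)/2)
s1=C(711,360);s2=C(92,391);print('short c',(s1+s2)/2,np.linalg.norm(s1-s2))
X=cloud(f);z=X[...,2];m=np.zeros((400,640),bool); m[165:285,230:430]=1
mm=m&(z>145)&(z<165); zd=np.median(z[mm]);print('disc z',zd)
p=np.array([C(*q,zd) for q in[(400,177),(300,195),(215,238),(140,320),(105,430),(520,197),(600,238),(670,310),(715,420)]])
Q=np.c_[2*p,np.ones(len(p))]; k=np.linalg.lstsq(Q,(p**2).sum(1),rcond=None)[0]; print('disc c',k[:2],np.sqrt(k[2]+k[:2]@k[:2]))
mm=m&(z>zd+28)&(z<zd+42); print(rect(X,mm))
```

```text
[487.5690449   87.15484312] [489.560594   106.55893391] slot end mid [488.56481945  96.85688852]
short c [534.92614364  92.56523933] 107.2348218171985
disc z 155.28519116693647
disc c [537.75082401  93.73405859] 45.24430105171311
{'n': 3881, 'c': array([519.9,  94.9]), 'size': array([35.8, 45.4]), 'mean': array([518.5,  94.9], dtype=float32), 'z': np.float64(189.2), 'ang': np.float64(175.2)}
```

The lid is 2.7 mm too far in +x and 1.0 mm in +y. Correcting that.

```bash
python3 -m creep '[{"translation":[-0.26,-0.1,-0.5],"delta_rot":[0,0,0]},{"translation":[0,0,-0.5],"delta_rot":[0,0,0]},{"translation":[0,0,0],"delta_rot":[0,0,0]},{"translation":[0,0,0],"delta_rot":[0,0,0]}]'
python3 -c "
from h import *
st()"
```

```text
time_s: 11.08
ee_pos: [534.3, 93.6, 162.7]
ee_rot: [-174.8, 90.0, -179.7]
force: [-0.0, -0.5, -1.5]
gripper_width: 18.2
t 11.08 p [534.3  93.6 162.7] x [-0.001 -0.    -1.   ] jaw yaw 85.1 F [-0.  -0.5 -1.5] T [ 0.06 -0.03 -0.02] w 18.2 q6 [  8.7  18.3  99.6   0.   62.1 -76.4]
```

```bash
python3 -m creep '[{"translation":[0,0,0],"delta_rot":[0,0,0]},{"translation":[0,0,0],"delta_rot":[0,0,0]},{"translation":[0,0,0],"delta_rot":[0,0,0]}]'
python3 -c "
from h import *
st()"
```

```text
time_s: 11.33
ee_pos: [534.7, 93.6, 163.1]
ee_rot: [26.4, 90.0, 21.6]
force: [0.0, 0.4, -2.1]
gripper_width: 17.8
t 11.33 p [534.7  93.6 163.1] x [ 0.  0. -1.] jaw yaw 85.1 F [ 0.   0.4 -2.1] T [ 0.08  0.02 -0.05] w 17.8 q6 [  8.7  18.3  99.6   0.   62.1 -76.4]
```

```bash
python3 -m creep '[{"translation":[0.05,0,-0.3],"delta_rot":[0,0,0]},{"translation":[0,0,-0.3],"delta_rot":[0,0,0]},{"translation":[0,0,-0.2],"delta_rot":[0,0,0]},{"translation":[0,0,0],"delta_rot":[0,0,0]},{"translation":[0,0,0],"delta_rot":[0,0,0]}]'
python3 -c "
from h import *
st()"
```

```text
time_s: 11.75
ee_pos: [534.9, 93.5, 154.7]
ee_rot: [-174.5, 90.0, -179.3]
force: [-0.0, -0.3, -1.9]
gripper_width: 17.8
t 11.75 p [534.9  93.5 154.7] x [-0.001 -0.    -1.   ] jaw yaw 85.1 F [-0.  -0.3 -1.9] T [ 0.03  0.01 -0.04] w 17.8 q6 [  8.7  18.8 100.2   0.   61.  -76.4]
```

The foot is at about 116, already inside the mouth, and there is no contact force. Continuing down to the seat.

```bash
python3 -m creep '[{"translation":[0,0,-0.3],"delta_rot":[0,0,0]},{"translation":[0,0,-0.3],"delta_rot":[0,0,0]},{"translation":[0,0,-0.2],"delta_rot":[0,0,0]},{"translation":[0,0,-0.1],"delta_rot":[0,0,0]},{"translation":[0,0,0],"delta_rot":[0,0,0]}]'
python3 -m creep '[{"translation":[0,0,-0.1],"delta_rot":[0,0,0]},{"translation":[0,0,-0.1],"delta_rot":[0,0,0]},{"translation":[0,0,0],"delta_rot":[0,0,0]}]'
python3 -m creep '[{"translation":[0,0,-0.1],"delta_rot":[0,0,0]},{"translation":[0,0,0],"delta_rot":[0,0,0]},{"translation":[0,0,0],"delta_rot":[0,0,0]}]'
python3 -c "
from h import *
st()"
```

```text
time_s: 12.17
ee_pos: [534.9, 93.5, 145.6]
ee_rot: [-172.1, 90.0, -177.0]
force: [0.0, -0.6, -0.7]
gripper_width: 17.9
time_s: 12.42
ee_pos: [535.0, 93.6, 143.8]
ee_rot: [173.8, 90.0, 168.9]
force: [-0.1, -0.7, -2.0]
gripper_width: 17.7
time_s: 12.67
ee_pos: [535.1, 93.6, 143.6]
ee_rot: [20.5, 90.0, 15.7]
force: [-1.6, 0.3, 4.4]
gripper_width: 17.7
t 12.67 p [535.1  93.6 143.6] x [ 0.001  0.    -1.   ] jaw yaw 85.1 F [-1.6  0.3  4.4] T [ 0.02  0.34 -0.06] w 17.7 q6 [  8.7  19.4 101.1   0.   59.5 -76.4]
```

The lid seats at TCP z 143.6, as predicted, with light contact. Now twisting clockwise, most of the way first.

```bash
python3 -m creep '[{"translation":[0,0,0],"delta_rot":[0,0,-0.05]},{"translation":[0,0,0],"delta_rot":[0,0,-0.08]},{"translation":[0,0,0],"delta_rot":[0,0,-0.08]},{"translation":[0,0,0],"delta_rot":[0,0,-0.08]},{"translation":[0,0,0],"delta_rot":[0,0,-0.08]}]'
python3 -c "
from h import *
st()"
python3 -m creep '[{"translation":[0,0,0],"delta_rot":[0,0,-0.08]},{"translation":[0,0,0],"delta_rot":[0,0,-0.08]},{"translation":[0,0,0],"delta_rot":[0,0,-0.08]},{"translation":[0,0,0],"delta_rot":[0,0,-0.08]},{"translation":[0,0,0],"delta_rot":[0,0,-0.05]}]'
python3 -m creep '[{"translation":[0,0,0],"delta_rot":[0,0,0]},{"translation":[0,0,0],"delta_rot":[0,0,0]},{"translation":[0,0,0],"delta_rot":[0,0,0]}]'
python3 -c "
from h import *
st(); grab('wrist','w8'); grab('top','t8'); grab('side','s8'); crop('w8',200,100,440,280,3.3,'w8c')"
```

```text
time_s: 13.08
ee_pos: [535.6, 93.3, 143.7]
ee_rot: [9.1, 89.9, -17.1]
force: [-0.5, -1.0, 3.0]
gripper_width: 17.7
t 13.08 p [535.6  93.3 143.7] x [ 0.001 -0.    -1.   ] jaw yaw 63.8 F [-0.5 -1.   3. ] T [-0.22  0.25  0.16] w 17.7 q6 [  8.7  19.4 101.1  -0.   59.4 -55. ]
time_s: 13.5
ee_pos: [535.5, 93.2, 143.6]
ee_rot: [17.2, 89.9, -30.2]
force: [-1.0, -1.3, 3.3]
gripper_width: 18.0
time_s: 13.75
ee_pos: [535.5, 93.2, 143.7]
ee_rot: [28.4, 89.9, -18.8]
force: [-1.1, -1.7, 5.7]
gripper_width: 18.0
t 13.75 p [535.5  93.2 143.7] x [ 0.001 -0.    -1.   ] jaw yaw 42.8 F [-1.1 -1.7  5.7] T [-0.5   0.3  -0.12] w 18.0 q6 [  8.7  19.4 101.1  -0.   59.5 -34.1]
```

View pics/w8c.png

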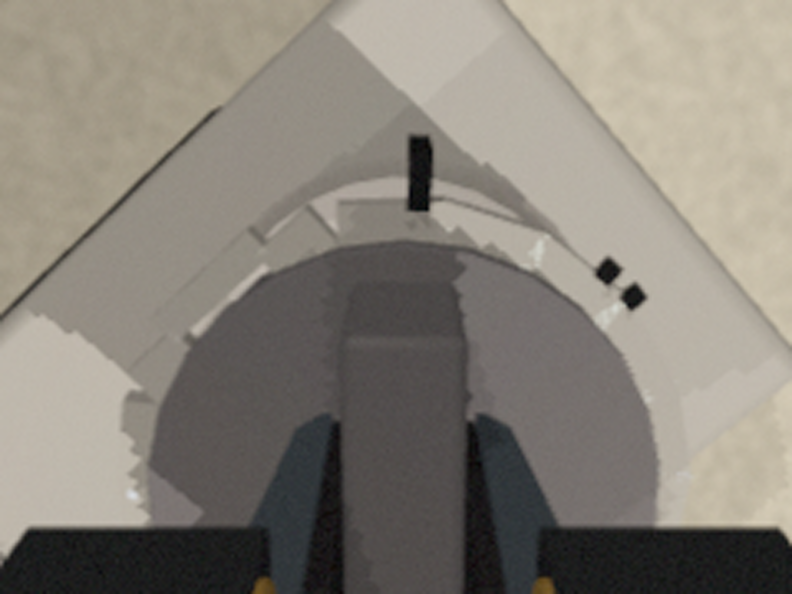

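```bash
cat > ang.py <<'E'
from h import *
import sys
def ang(fn,u1,v1,u2,v2):
    f=load(fn)
    def C(u,v,z): return onplane(f,200+u/3.3,100+v/3.3,z)[:2]
    a=C(u1,v1,119.8); print('mark pt',a,'dir from cup centre',[np.degrees(np.arctan2(*(a-c)[::-1])).round(2) for c in np.array([[535.1,92.7],[534.5,92.9]])], np.hypot(*(a-[535.1,92.7])))
    X=cloud(f);z=X[...,2];m=np.zeros((400,640),bool); m[165:262,200:440]=1
    mm=m&(z>120)&(z<130); print('disc z',np.median(z[mm]))
    mm=m&(z>150)&(z<168); r=rect(X,mm); print(r)
E
python3 -c "
from ang import *
ang('w8',420,210,0,0)
f=load('w8')
C=lambda u,v,z: onplane(f,200+u/3.3,100+v/3.3,z)[:2]
for a,b in(((347,340),(345,585)),((463,340),(466,585))):
    d=C(*a,159)-C(*b,159); print(np.degrees(np.arctan2(*d[::-1])))
"
```

```text
mark pt [502.76036931 131.51888502] dir from cup centre [np.float64(129.8), np.float64(129.42)] 50.52482110185199
disc z 124.36940541309818
{'n': 3204, 'c': array([517.2, 106.9]), 'size': array([35.7, 34.7]), 'mean': array([518.4, 109.9], dtype=float32), 'z': np.float64(158.3), 'ang': np.float64(132.6)}
131.52491272211083
134.4379952012923
```

View pics/s8.png

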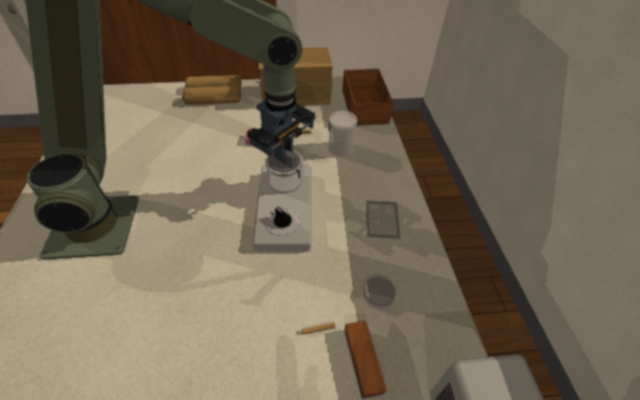

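The disc lies on the collar (top at 124.4), the bar is at 132.7° and the mark at 129.9°. That leaves 0.049 rad to turn.

```bash
python3 -m creep '[{"translation":[0,0,0],"delta_rot":[0,0,-0.03]},{"translation":[0,0,0],"delta_rot":[0,0,-0.02]},{"translation":[0,0,0],"delta_rot":[0,0,0]},{"translation":[0,0,0],"delta_rot":[0,0,0]},{"translation":[0,0,0],"delta_rot":[0,0,0]}]'
python3 -c "
from ang import *
st(); grab('wrist','w9'); grab('top','t9'); crop('w9',200,100,440,280,3.3,'w9c'); crop('t9',250,185,450,285,4,'t9c')
ang('w9',402,210,0,0)
"
```

```text
time_s: 14.32
ee_pos: [535.5, 93.3, 143.6]
ee_rot: [30.4, 89.9, -19.7]
force: [-0.8, -1.9, 5.3]
gripper_width: 18.0
t 14.32 p [535.5  93.3 143.6] x [ 0.001 -0.    -1.   ] jaw yaw 40.0 F [-0.8 -1.9  5.3] T [-0.43  0.35 -0.06] w 18.0 q6 [  8.7  19.4 101.1  -0.   59.5 -31.2]
mark pt [502.42232732 131.13060396] dir from cup centre [np.float64(130.37), np.float64(130.0)] 50.44543203012721
disc z 124.36195913752852
{'n': 3183, 'c': array([522.4, 111.6]), 'size': array([35.8, 35. ]), 'mean': array([519.2, 110.8], dtype=float32), 'z': np.float64(158.3), 'ang': np.float64(130.2)}
```

View pics/w9c.png

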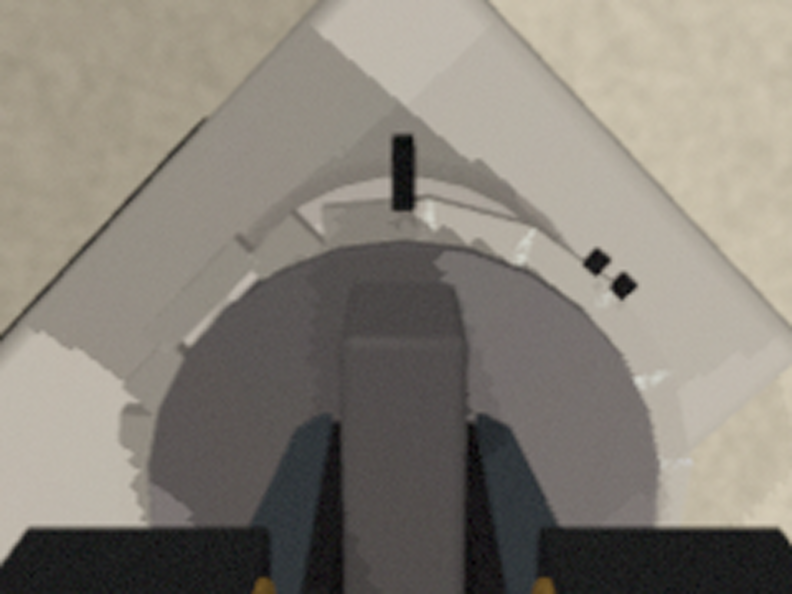

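View pics/t9.png

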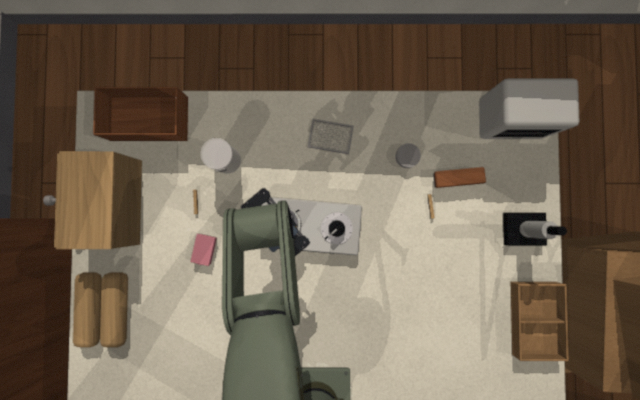

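The mark at (403,172) is in line with the bar axis at x≈404. The bar is at 130.2° against the mark's 130.0°, and the other things are where they were. Handing in.

```bash
python3 -c "
from h import *
print(env.job_done()); st()"
```

```text
the job is handed in; nothing more can be done
None
the job is handed in; nothing more can be done
```

I turned the airflow knob onto the index bar, then fitted the lid through the slots and twisted it clockwise to the half-way mark. I handed the job in at about 14.4 s, with the lid still gripped there. The hand-in gives no verdict, and I could not read the state after it.

- **Knob:** I turned it about 36° clockwise, which took it about 1.5° past the bar's centre. I backed it off by that much, and the pictures taken after letting go show the pointer tip on the long bar.
- **Lid fit:** It went down with almost no force and seated at tool height 143.6 mm, where I expected it. The disc top measures 124.4 mm, so it is lying flat on the collar.
- **Half-way twist:** The grip bar is at 130.2° and the marks at about 130.0°. That is about 45° from the slots, short of the short warning bars. I judged this by angle, because the carrier joint itself could not be read.
- **Forces and other objects:** The highest force I read was under 10 N. The last top picture shows the loose things I could see, which did not include everything under the arm, where they started.
- **Disagreements:** The tool position read up to 2 mm off what was commanded. I corrected the lid's position over the cup by about 3 mm from the wrist picture before lowering it. The overhead camera also put the cup 1–2 mm away from the wrist camera's figure, so I used the wrist camera.

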